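Register a sample flask in the label press and hold the press down

TASK

A flat sample flask with a freshly glued label lies loose on the base of the label press: push it home so that its long side lies against the back stop and its foot end against the side stop. Then press the press's knob straight down until the sprung pad bears on the label with about 10 N (half of the pad's 20 mm spring travel; never squeeze it to its stop), and keep it there: the program finishes while still holding the knob down. Leave everything else on the table where it is.

Things in the scene. Friction and masses are not known exactly. Their poses are not given: they have to be found in the camera images.
- press: Label press, fixed. z up; origin on the table surface under the work area; x runs towards the back stop and column, y towards the side stop; sizes below are in this frame, mm. Base plate 280 x 270, 10 thick, x -155..125, y -155..115. Open above in front of x = 0, save the pad's front edge.
- press_back (a point): Middle of the top edge of the back stop's face: dark steel bar, face at press x = 50, y -58..87, 12 thick, top at z = 30 (20 above the plate).
- press_side (a point): Middle of the top edge of the side stop's face: dark steel bar, face at press y = 75, x -80..50, 12 thick, top at z = 30.
- press_head (a point): Middle of the front top edge of the grey press head, which overhangs from a column (x 82..118, y -10..50) forward to press x = 6, y -5..45, z 98..126. The knob stands above it, the pad hangs below it.
- press_knob: Black palm knob on the press's ram: round, 32 mm across, 18 mm tall; origin at the centre of its flat top, press x 28, y 20, z 180 when up. Moves straight down 40 mm at most, springs back. Resists 3.5 N + 0.1 N/mm. With the flask home the pad meets the label 16 mm down; each mm more adds 1 N there. 10 N on the label: 26 mm down, knob's top at z 154, about 16 N on the knob.
- press_pad: Rubber-faced plate 56 x 70 mm, 12 mm thick, sprung under the ram. Origin on its underside (the face that meets the label), on the ram's axis; it spans x -10..46, y -15..55 in the press frame, underside at z = 62 when up. Its spring: 1 N per mm, 20 mm to the stop.
- flask: Amber flask lying flat on the base plate, paper label up, 0.24-0.44 kg. Origin: underside, centre of its body, 78 (x) x 110 (y) x 36 mm. Foot at y +55; neck and black cap (30 mm diameter, axis 18 mm up) to -y, cap's end at y -97. Home: axes parallel to the press's, origin at press x 11, y 20, z 10. Starts 55-95 mm short of the back stop, 20-50 of the side stop, turned up to 0.35 rad.
- flask_a: Bystander: like flask, standing upright, 152 mm tall, 78 x 36 mm (its x, y), beyond the side stop; origin at the centre of its underside.
- flask_b: Bystander: another upright flask, 152 mm tall, 78 x 36 mm, on the other side of the press.
- nosing_glass: Bystander: tulip glass, 112 mm tall, 64 mm across, origin at the centre of its foot.
- cup: Bystander: white espresso cup, 62 mm across, 60 mm tall, handle at its +y.
- spare_cap: Bystander: loose black cap, 30 mm diameter, 19 mm tall, on the base plate behind the line of the back stop.
- pen: Bystander: pen, 125 mm long (its x), 11 mm thick, on the table.
Mind the look-alikes: they are no part of the job. What is shaped like the flask but purple is not meant.

How it is judged:
On the way:
1. the flask lies home against both stops, the pad not yet on it (x of flask in the frame of press between 0.007 and 0.015 m and y of flask in the frame of press between 0.016 and 0.024 m and z of flask in the frame of press between 0.006 and 0.013 m and angle between the y axis of flask and the y axis of press, either way round below 0.06 rad and angle between flask's own z axis and vertical below 0.08 rad and contact force between press_pad and flask below 0.5 N), for 0.2 s.
At the end, for the whole second after the job is handed in: The flask lies flat within 4 mm of its home position against both stops and square to them within 0.06 rad, at rest; the robot is pressing the knob (over 5 N), held 21 to 32 mm down, and the pad bears on the flask with 7 to 13 N, kept through the last second (x of flask in the frame of press between 0.007 and 0.015 m and y of flask in the frame of press between 0.016 and 0.024 m and z of flask in the frame of press between 0.006 and 0.013 m and angle between the y axis of flask and the y axis of press, either way round below 0.06 rad and angle between flask's own z axis and vertical below 0.08 rad and contact force between press_pad and flask between 7 and 13 N and z of press_knob in the frame of press between 0.148 and 0.159 m and linear speed of flask below 0.01 m/s and contact force between any of the fingers, the arm and press_knob above 5 N); the arm keeps its last pose, push and grip.
It fails at once if the pad is squeezed on the flask to its spring's stop (over 19 N) (contact force between press_pad and flask above 19 N).
It fails at once if a bystander is moved by more than 20 mm (distance of any of flask_a, flask_b, nosing_glass, cup, spare_cap, pen from where it was at the start of the episode above 0.02 m).
It also fails if it takes over 72 s, if anything falls off the work surface, if the arm or the gripper's body presses on something with over 40 N, if the wrist force passes 120 N, or if a joint passes its speed limit or range.

ROBOT

A 6-joint arm with a two-finger parallel gripper is mounted at the origin on the work surface. World frame = base frame: x ahead of the robot, y to its left, z up, the work surface at z = 0. Lengths are in m, angles in rad, forces in N, time in s.
With the tool pointing down it reaches from about 0.35 to 0.775 m from the base axis. Payload 7.3 kg.
Tool frame: the origin (TCP) lies at the very end of the fingers, on their centre line; the grasp point (between the pads) lies 19 mm behind it (robot.hold_point_z is the distance from the TCP to the grasp point, in m); z points along the fingers, y is the direction in which the jaws open and shut (so a half turn about z gives the same grasp; the last joint's range is limited). The gripper opens to 92 mm and grips with 3 to 60 N. Pads are 19 mm wide; open, the fingers measure 130 mm over their backs; the gripper's body (75 mm by 190 mm) begins 47 mm behind the grasp point.
Start: joints at [-0.146, 0.342, 1.524, -0, 1.275, -0.146], TCP at [0.525, 0, 0.227] pointing down, gripper open.
Joint ranges: [-2.53, 2.53], [-0.77, 2.02], [0.04, 2.7], [-1, 4.14], [0.28, 2.66], [-3.11, 3.11]. Speed limits (rad/s): [2.57, 2.57, 3.14, 3.14, 3.14, 3.14].

INTERFACE

Orientations are given as [roll, pitch, yaw] about the fixed x, y, z axes, in that order (R = Rz(yaw) Ry(pitch) Rx(roll)).
In Python, from cell import monitor, viewer, robot gives the robot as it stands.
- The arm moves only by the tool move_arm, never from a script. Its argument "deltas" is a list of rows, each an object of numbers: "x", "y", "z": the shift along the tool's x, y, z in m; "wx", "wy", "wz": the turn, a rotation vector about the tool's x, y, z in degrees; "hand": the opening, from 0 (shut) to 1 (fully open). In form: [{"x": .., "y": .., "z": .., "wx": .., "wy": .., "wz": .., "hand": ..}, ...]. A call has 1 to 8 rows; each row is the pose to reach, as a shift and turn from the pose commanded when the call began, along the tool's axes at that moment; what a row does not reach only later rows make up. A row lasts 1/8 s, in which the tool goes at most 62.5 mm and 10.7 degrees, less where a joint would pass 70% of its speed; a pose out of reach is approached as far as the arm can. A call with a gripper value outside its range is refused whole. The fingers move at their own pace and stop on an object; "grip_force" is the grip in N (left out, the last holds). Time passes only in rows, so rows that repeat a pose let the fingers close. It gives the time, the measured TCP pose, the force and the opening at its end, in the units of the state.
- monitor.observe(): the state, without advancing time (a new reading comes with each control period).
- viewer.read_camera(name): name is "scene" or "side" or "wrist"; returns the picture (400x640x3 uint8, red, green, blue); there is no depth.
- viewer.camera_params(name): a dict with "camera_matrix" (3x3 intrinsics, pixels), "k1" (the pictures are not rectified: a ray, as slopes to the right and down, at radius r is drawn at 1 + k1 r^2 times it, then the intrinsics apply), "R" (3x3) and "t" (3): a world point X has camera coordinates R X + t. Camera axes: x right, y down, z forward; pixel columns grow to the right and rows downward; lengths in m; the calibration is good to about 2 mm. A picture is of the moment at which its call begins: read the wrist's pose just before it. camera_params takes no time and is no camera call; for the wrist camera it gives the pose at the moment of the call.
- robot.hand_in(): hands the job in, once; it reports no verdict.
The state is a dict: "time": time; "qpos": joint angles; "qvel": joint speeds; "joint_efforts": joint torques, N m; "tool_pos": TCP position; "tool_rot": TCP orientation; "contact_force": force on the tool from outside, world axes, zero at the start; "torque": the same for the moment, N m; "opening": finger opening in m.
Only numpy, scipy, OpenCV 4.12 (cv2) and the standard library are available. Lean on these libraries where they do the work, as an engineer would, in place of code of your own. Each camera call takes 0.05 s, during which the arm holds its last target. There are 200 camera calls.

## Working session

There is one attempt and no reset: what is moved stays moved. The work goes in short steps, Python scripts to look and compute and a tool call to move; the robot and the scene stay as the last step left them, time stands still between calls to the robot, and variables do not carry over. Pictures are saved under pics/ and viewed, about 8 in all and at most 12, crops included, and the job is handed in when it is done.

Besides the shell and the picture viewer there is one more tool, called after "Request:" by a JSON object that holds its "api" and its "payload". move_arm: Moves the arm, as the interface text tells. Its arguments: {"type":"object","properties":{"deltas":{"type":"array","items":{"type":"object","properties":{"x":{"type":"number"},"y":{"type":"number"},"z":{"type":"number"},"wx":{"type":"number"},"wy":{"type":"number"},"wz":{"type":"number"},"hand":{"type":"number"}}}},"grip_force":{"type":"number"}},"required":["deltas"]}

```bash
ls; mkdir -p pics
python3 - <<'E'
from cell import monitor, viewer, robot
import cv2,numpy as np
s=monitor.observe();print(s)
for n in("scene","side"):
    im=viewer.read_camera(n);cv2.imwrite(f"pics/{n}0.png",im[:,:,::-1]);p=viewer.camera_params(n);print(n,p)
E
```

```text
pics
{'time': 0.0, 'qpos': array([-1.46006046e-01,  3.42703586e-01,  1.52503826e+00,  2.82715439e-05,
        1.27541280e+00, -1.45988753e-01]), 'qvel': array([-4.69780668e-04, -1.01034684e-04, -3.90858481e-05,  1.68646526e-04,
       -7.31181511e-04, -3.39260010e-04]), 'joint_efforts': array([ 7.61924657e-04, -4.31245601e+01, -2.44219762e+01,  7.17750052e-02,
        5.59406646e-02, -1.04314388e-04]), 'tool_pos': array([5.24579220e-01, 8.96570679e-05, 2.26047494e-01]), 'tool_rot': array([-3.14005121e+00, -2.53970580e-04,  1.57077059e+00]), 'contact_force': array([ 0.54272548, -0.03986578, -0.28582815]), 'torque': array([-0.04367859, -0.04717296,  0.02873329]), 'opening': 0.09194147778719014}
scene {'camera_matrix': array([[408.64866672,   0.        , 318.38267175],
       [  0.        , 408.64866672, 198.4070537 ],
       [  0.        ,   0.        ,   1.        ]]), 'k1': -0.029110532726006774, 'R': array([[ 0.32839399,  0.94442523,  0.01477732],
       [ 0.51827183, -0.16708905, -0.8387345 ],
       [-0.78965289,  0.28309404, -0.54434003]]), 't': array([-0.21596862, -0.17893107,  1.43203883])}
side {'camera_matrix': array([[447.38385514,   0.        , 324.32873719],
       [  0.        , 447.38385514, 197.51321823],
       [  0.        ,   0.        ,   1.        ]]), 'k1': -0.05035756794223524, 'R': array([[-0.96649002, -0.25669779,  0.00181004],
       [-0.1273918 ,  0.47349603, -0.87153476],
       [ 0.222864  , -0.84256024, -0.49033038]]), 't': array([0.55331785, 0.18441671, 1.25126696])}
```

View pics/scene0.png

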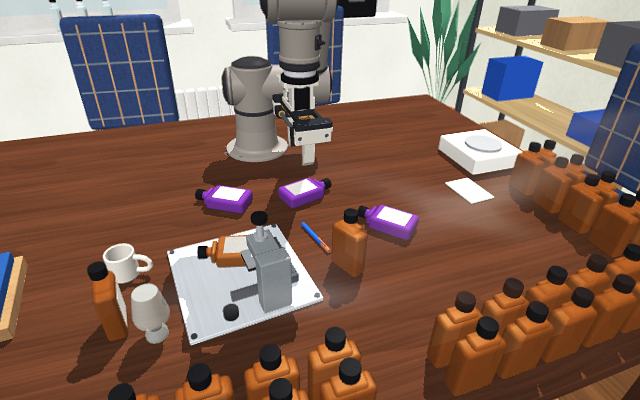

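View pics/side0.png

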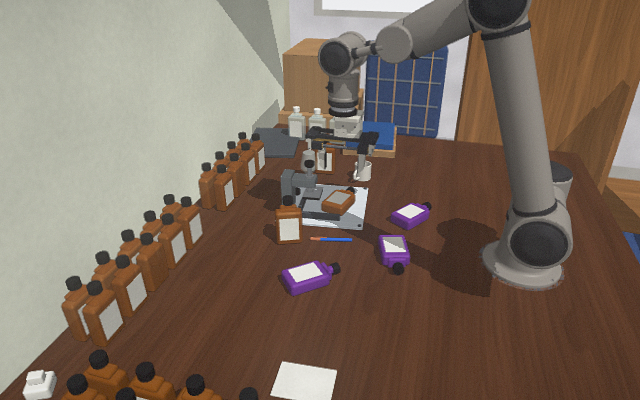

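Scene view: the press plate has corners near (168,250), (275,225), (322,297) and (192,343). The amber flask lies on it near (235,250) with its cap at (205,252), and the knob is at (259,218).
Look-alikes:
- Purple lying flasks at (228,198), (303,191) and (392,220).
- Upright amber flasks at (110,300) and (350,243).
- Shelf stock at the image edges.

My choice is the amber flask lying on the plate. Next is a close crop to check it.

```bash
cat > h.py <<'E'
from cell import monitor, viewer, robot
import cv2,numpy as np
def D(p): return np.array([p["k1"],0,0,0,0.])
def cast(p,uv,z):
    uv=np.array(uv,float).reshape(-1,1,2)
    n=cv2.undistortPoints(uv,p["camera_matrix"],D(p)).reshape(-1,2)
    d=np.c_[n,np.ones(len(n))]@p["R"]; c=-p["R"].T@p["t"]
    return c+d*((z-c[2])/d[:,2])[:,None]
def proj(p,X):
    return cv2.projectPoints(np.array(X,float).reshape(-1,3),cv2.Rodrigues(p["R"])[0],p["t"],p["camera_matrix"],D(p))[0].reshape(-1,2)
def pose(s): 
    from scipy.spatial.transform import Rotation as R
    return R.from_euler("xyz",s["tool_rot"]).as_matrix(),s["tool_pos"]
E
python3 - <<'E'
from h import *
p=viewer.camera_params("scene");im=cv2.imread("pics/scene0.png")
print(cast(p,[(168,250),(275,225),(322,297),(192,343)],.01).round(3))
print(cast(p,[(259,214)],.18).round(3))
c=cv2.resize(im[205:350,160:330],None,fx=4,fy=4,interpolation=cv2.INTER_CUBIC);cv2.imwrite("pics/c1.png",c)
w=viewer.read_camera("wrist");cv2.imwrite("pics/w0.png",w[:,:,::-1]);print(viewer.camera_params("wrist"))
E
```

```text
[[ 0.492 -0.314  0.01 ]
 [ 0.475 -0.053  0.01 ]
 [ 0.743 -0.022  0.01 ]
 [ 0.775 -0.283  0.01 ]]
[[ 0.655 -0.122  0.18 ]]
{'camera_matrix': array([[343.87930742,   0.        , 326.8716594 ],
       [  0.        , 343.87930742, 202.17815997],
       [  0.        ,   0.        ,   1.        ]]), 'k1': 0.02374986205596069, 'R': array([[ 9.99999451e-01, -1.63312100e-05, -1.04793780e-03],
       [ 3.04965082e-04, -9.52079129e-01,  3.05851662e-01],
       [-1.00271464e-03, -3.05851813e-01, -9.52078601e-01]]), 't': array([-0.5253801 , -0.03837475,  0.39186051])}
```

View pics/c1.png

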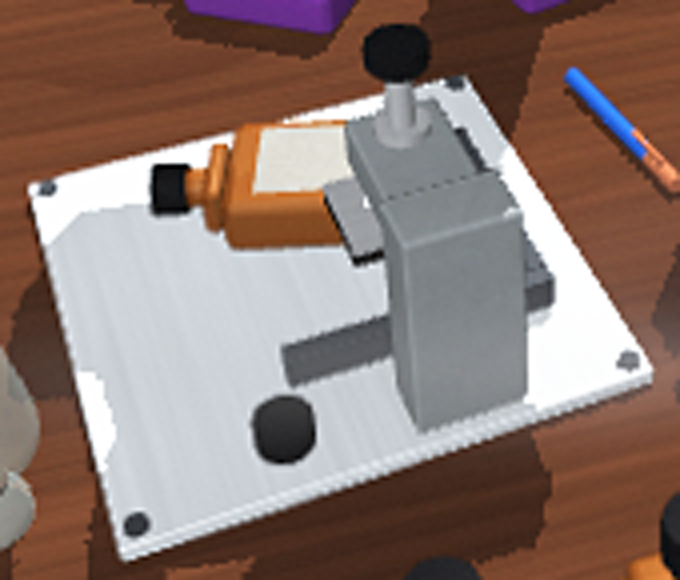

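View pics/w0.png

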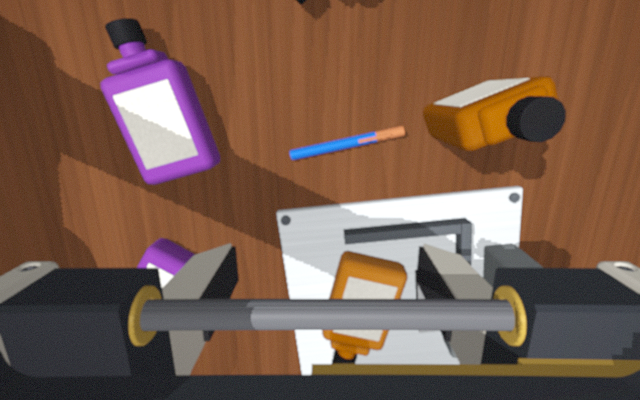

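The crop confirms the choice: the amber flask lying on the plate is the target, with its cap towards press -y and partly under the pad. I'll turn the gripper half round so that the camera sits on the -y side, and move over the cap for a near look.

Request:
{"api": "move_arm", "payload": {"deltas": [{"x":-0.03,"y":0.01,"wz":10.5},{"x":-0.06,"y":0.02,"wz":21},{"x":-0.09,"y":0.03,"wz":31.5},{"x":-0.12,"y":0.04,"wz":42},{"x":-0.16,"y":0.05,"wz":52.5},{"x":-0.19,"y":0.06,"wz":63},{"x":-0.22,"y":0.07,"wz":73.5},{"x":-0.25,"y":0.075,"wz":84}]}}

```text
schema error: expected keys x, y, z, wx, wy, wz, hand
```

Request:
{"api": "move_arm", "payload": {"deltas": [{"wz":10.5},{"wz":21},{"wz":31.5},{"wz":42},{"wz":52.5},{"wz":63},{"wz":73.5},{"wz":84}]}}

```text
schema error: expected keys x, y, z, wx, wy, wz, hand
```

Request:
{"api": "move_arm", "payload": {"deltas": [{"wz":6},{"wz":6},{"wz":6}]}}

```text
schema error: expected keys x, y, z, wx, wy, wz, hand
```

Run:
```python
from h import *
import pickle
p=viewer.camera_params("wrist");w=viewer.read_camera("wrist")[:,:,::-1].copy();cv2.imwrite("pics/w1.png",w);pickle.dump(p,open("w1.pkl","wb"))
print(monitor.observe()["tool_pos"],monitor.observe()["tool_rot"])
```

```text
[5.24769287e-01 5.11424935e-05 2.26302149e-01] [-3.14069192e+00 -1.39205408e-04  1.57078817e+00]
```

View pics/w1.png

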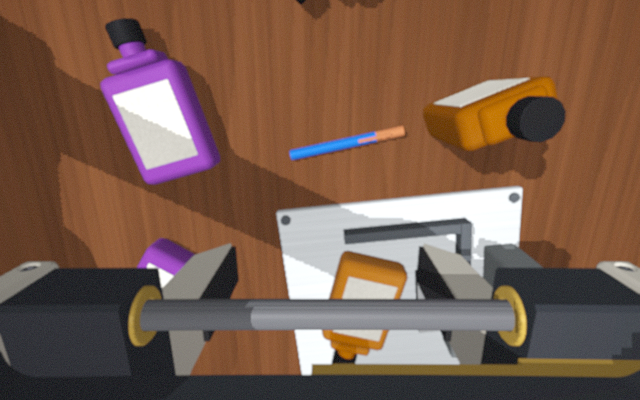

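The moves were refused because every row needs all the keys, so this picture is the same view as before (5 viewed). I'll resend them with full rows.

Request:
{"api": "move_arm", "payload": {"deltas": [{"x":-0.03,"y":0.01,"z":0,"wx":0,"wy":0,"wz":10.5,"hand":1},{"x":-0.06,"y":0.02,"z":0,"wx":0,"wy":0,"wz":21,"hand":1},{"x":-0.09,"y":0.03,"z":0,"wx":0,"wy":0,"wz":31.5,"hand":1},{"x":-0.12,"y":0.04,"z":0,"wx":0,"wy":0,"wz":42,"hand":1},{"x":-0.16,"y":0.05,"z":0,"wx":0,"wy":0,"wz":52.5,"hand":1},{"x":-0.19,"y":0.06,"z":0,"wx":0,"wy":0,"wz":63,"hand":1},{"x":-0.22,"y":0.07,"z":0,"wx":0,"wy":0,"wz":73.5,"hand":1},{"x":-0.25,"y":0.075,"z":0,"wx":0,"wy":0,"wz":84,"hand":1}]}}

```text
time: 1.2
tool_pos: [0.6002, -0.2509, 0.2262]
tool_rot: [-3.141, 0.0, 0.099]
contact_force: [-0.2, -0.1, 0.5]
opening: 0.0917
```

Request:
{"api": "move_arm", "payload": {"deltas": [{"x":0,"y":0,"z":0,"wx":0,"wy":0,"wz":10.5,"hand":1},{"x":0,"y":0,"z":0,"wx":0,"wy":0,"wz":21,"hand":1},{"x":0,"y":0,"z":0,"wx":0,"wy":0,"wz":31.5,"hand":1},{"x":0,"y":0,"z":0,"wx":0,"wy":0,"wz":42,"hand":1},{"x":0,"y":0,"z":0,"wx":0,"wy":0,"wz":52.5,"hand":1},{"x":0,"y":0,"z":0,"wx":0,"wy":0,"wz":63,"hand":1},{"x":0,"y":0,"z":0,"wx":0,"wy":0,"wz":73.5,"hand":1},{"x":0,"y":0,"z":0,"wx":0,"wy":0,"wz":84,"hand":1}]}}

```text
time: 2.2
tool_pos: [0.5999, -0.2499, 0.2263]
tool_rot: [3.141, 0.0, -1.367]
contact_force: [-0.3, 0.1, 1.0]
opening: 0.0919
```

Request:
{"api": "move_arm", "payload": {"deltas": [{"x":0,"y":0,"z":0,"wx":0,"wy":0,"wz":6,"hand":1},{"x":0,"y":0,"z":0,"wx":0,"wy":0,"wz":6,"hand":1},{"x":0,"y":0,"z":0,"wx":0,"wy":0,"wz":6,"hand":1}]}}

```text
time: 2.58
tool_pos: [0.6, -0.2499, 0.2265]
tool_rot: [3.141, 0.0, -1.464]
contact_force: [0.3, -0.6, -0.9]
opening: 0.0922
```

Run:
```python
from h import *
import pickle
p=viewer.camera_params("wrist");w=viewer.read_camera("wrist")[:,:,::-1].copy();cv2.imwrite("pics/w2.png",w);pickle.dump(p,open("w2.pkl","wb"))
print(monitor.observe()["tool_pos"],monitor.observe()["tool_rot"])
```

```text
[ 0.59996944 -0.24995187  0.22659776] [ 3.14143154e+00  1.55746048e-04 -1.46437301e+00]
```

View pics/w2.png

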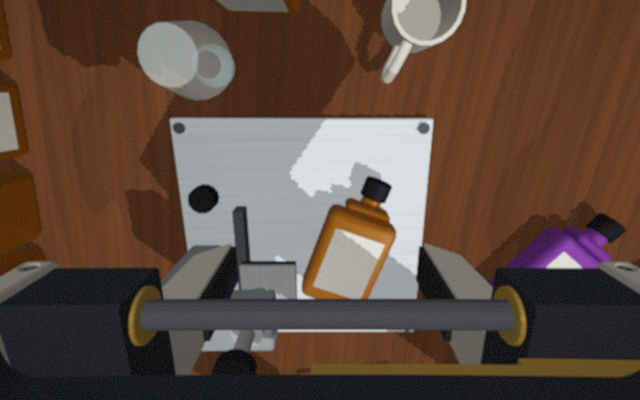

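Wrist view from above the -y side. Plate corners are at (170,118) and (433,118). The flask's cap is at (377,188) and its body runs from the shoulder at (335,207)–(396,235) down to the rod. The back stop starts at (240,208), the spare cap is at (203,198), and the glass and cup are beyond the plate. I can now get positions.

```bash
cat >> h.py <<'E'
def fit2(P,W):  # press xy (m) -> world xy
    P=np.array(P,float);W=np.array(W,float);a=P-P.mean(0);b=W-W.mean(0)
    th=np.arctan2((a[:,0]*b[:,1]-a[:,1]*b[:,0]).sum(),(a*b).sum())
    R=np.array([[np.cos(th),-np.sin(th)],[np.sin(th),np.cos(th)]]);t=W.mean(0)-R@P.mean(0)
    return th,R,t,np.linalg.norm((R@P.T).T+t-W,axis=1)
E
python3 - <<'E'
from h import *
import pickle
p=pickle.load(open("w2.pkl","rb"));im=cv2.imread("pics/w2.png");ps=viewer.camera_params("scene")
A=cast(p,[(170,118),(433,118)],.01)[:,:2]; B=cast(ps,[(167.5,252),(276.8,223.8),(323,298.3),(190.5,343)],.01)[:,:2]
P=[(.125,-.155),(-.155,-.155)];Q=[(-.155,-.155),(-.155,.115),(.125,.115),(.125,-.155)]
for a,b in((P,A),(Q,B),(P+Q,np.r_[A,B])):
    th,R,t,e=fit2(a,b);print(th,t.round(4),(e*1e3).round(1))
th,R,t,e=fit2(P,A)
print("stop corner -> press",((cast(p,[(235,208),(246,208)],.03)[:,:2]-t)@R*1e3).round(1), "scene knob",((cast(ps,[(259,218)],.18)[:,:2]-t)@R*1e3).round(1))
hsv=cv2.cvtColor(im,cv2.COLOR_BGR2HSV)
lab=cv2.inRange(hsv,(8,0,60),(40,110,255)) 
m=cv2.inRange(hsv,(5,150,60),(22,255,255));m[:170]=0;m[296:]=0;m[:,:290]=0;m[:,410:]=0
L=[];Rr=[]
for r in range(240,290,4):
    x=np.where(m[r])[0]; L.append((x.min(),r));Rr.append((x.max(),r))
for n,e,z in(("L",L,.03),("R",Rr,.03)):
    w=(cast(p,e,z)[:,:2]-t)@R*1e3; vx,vy,x0,y0=cv2.fitLine(w.astype(np.float32),cv2.DIST_HUBER,0,.01,.01).ravel()
    print(n,"pt",x0,y0,"dir",np.arctan2(-vx*np.sign(vy),abs(vy)),e[0],e[-1])
g=cv2.inRange(hsv,(0,0,0),(180,255,60));g[:170]=0;g[215:]=0;g[:,:350]=0;g[:,400:]=0
print("cap bbox",cv2.boundingRect(g)); c=cv2.minAreaRect(cv2.findNonZero(g));print(c)
print("cap centre press",((cast(p,[c[0]],.028)[:,:2]-t)@R*1e3).round(1),"box",((cast(p,cv2.boxPoints(c),.028)[:,:2]-t)@R*1e3).round(1))
E
```

```text
0.10760158069232607 [ 0.6316 -0.1471] [1.2 1.2]
0.10255325476616192 [ 0.6358 -0.146 ] [2.1 1.2 2.8 2.6]
0.10052145910962182 [ 0.6348 -0.1464] [3.3 1.8 3.4 2.  1.9 2.5]
stop corner -> press [[ 58.4 -61.4]
 [ 46.5 -61.4]] scene knob [[38.2 18.1]]
L pt -22.257221 5.9068966 dir -0.3288625 (np.int64(319), 240) (np.int64(303), 288)
R pt -102.20659 11.607051 dir -0.34209472 (np.int64(392), 240) (np.int64(370), 288)
cap bbox (362, 177, 28, 25)
((375.5, 189.5), (24.697479248046875, 20.6121826171875), 21.801410675048828)
cap centre press [[-93.9 -81.7]] box [[ -77.6  -76.1]
 [ -85.1  -97.3]
 [-110.   -87.2]
 [-102.9  -65.6]]
```

The plate fits from both cameras agree to about 3 mm: press origin ≈ (0.632, -0.147), yaw ≈ 0.104. The flask origin is at about press (-65, 0), yaw -0.335, which is within the stated start ranges. The cap's centre is at (-94, -82). Plan: grip the cap and carry the flask home while it slides.

```bash
cat >> h.py <<'E'
TH=.104;T=np.array([.632,-.1468]);RP=np.array([[np.cos(TH),-np.sin(TH)],[np.sin(TH),np.cos(TH)]])
def delta(px,py,z,flyaw,s=None):
    "tool-frame shift and wz (deg) to TCP at press (mm), z world m, jaws along flask x at press yaw flyaw"
    s=s or monitor.observe();R,t=pose(s);w=np.r_[T+RP@np.array([px,py])/1e3,z]
    yaw=TH+flyaw-np.pi/2; d=(yaw-s["tool_rot"][2]+np.pi)%(2*np.pi)-np.pi
    return (R.T@(w-t)).round(4),round(-np.degrees(d),1)
def tpress(s=None):
    s=s or monitor.observe();return ((s["tool_pos"][:2]-T)@RP*1e3).round(1),s["tool_pos"][2].round(4),round(s["tool_rot"][2]-TH+np.pi/2,3)
E
python3 -c "
from h import *
print(tpress(),monitor.observe()['qpos'].round(2),delta(-94,-82,.014,-.335),delta(-94,-82,.10,-.335))"
```

```text
(array([-42.6, -99.3]), np.float64(0.2266), np.float64(0.002)) [-0.51  0.58  1.14  0.    1.42  2.52] (array([-0.0174,  0.0514,  0.2126]), np.float64(19.3)) (array([-0.0174,  0.0514,  0.1266]), np.float64(19.3))
```

Request:
{"api": "move_arm", "payload": {"deltas": [{"x":-0.006,"y":0.017,"z":0.03,"wx":0,"wy":0,"wz":9.6,"hand":0.75},{"x":-0.012,"y":0.035,"z":0.06,"wx":0,"wy":0,"wz":19.3,"hand":0.75},{"x":-0.0174,"y":0.0514,"z":0.1,"wx":0,"wy":0,"wz":19.3,"hand":0.75},{"x":-0.0174,"y":0.0514,"z":0.14,"wx":0,"wy":0,"wz":19.3,"hand":0.75},{"x":-0.0174,"y":0.0514,"z":0.17,"wx":0,"wy":0,"wz":19.3,"hand":0.75},{"x":-0.0174,"y":0.0514,"z":0.195,"wx":0,"wy":0,"wz":19.3,"hand":0.75},{"x":-0.0174,"y":0.0514,"z":0.212,"wx":0,"wy":0,"wz":19.3,"hand":0.75},{"x":-0.0174,"y":0.0514,"z":0.212,"wx":0,"wy":0,"wz":19.3,"hand":0.75}]}}

```text
time: 3.62
tool_pos: [0.5465, -0.2377, 0.0137]
tool_rot: [3.139, 0.001, -1.802]
contact_force: [0.6, 0.1, -0.1]
opening: 0.0688
```

Request:
{"api": "move_arm", "payload": {"deltas": [{"x":0,"y":0,"z":0,"wx":0,"wy":0,"wz":0,"hand":0.2},{"x":0,"y":0,"z":0,"wx":0,"wy":0,"wz":0,"hand":0.2},{"x":0,"y":0,"z":0,"wx":0,"wy":0,"wz":0,"hand":0.2},{"x":0,"y":0,"z":0,"wx":0,"wy":0,"wz":0,"hand":0.2},{"x":0,"y":0,"z":0,"wx":0,"wy":0,"wz":0,"hand":0.2}], "grip_force": 15}}

```text
time: 4.25
tool_pos: [0.5471, -0.2381, 0.015]
tool_rot: [-3.141, -0.0, -1.803]
contact_force: [-0.5, 0.6, 2.2]
opening: 0.0295
```

```bash
python3 -c "
from h import *
s=monitor.observe();print(tpress(),s['opening'],s['contact_force'],s['qpos'].round(2),delta(-25,-86,.014,-.05),delta(5,-82,.014,0),delta(5,-74,.014,0))
w=viewer.read_camera('wrist');cv2.imwrite('pics/w3.png',w[:,:,::-1])"
```

```text
(array([-93.9, -82. ]), np.float64(0.015), np.float64(-0.336)) 0.029460752700374165 [-0.49391212  0.64058919  2.16636226] [-0.54  0.7   1.55 -0.    0.89  2.83] (array([-0.019 , -0.0663,  0.001 ]), np.float64(-16.4)) (array([-0.0326, -0.0934,  0.001 ]), np.float64(-19.3)) (array([-0.0402, -0.0907,  0.001 ]), np.float64(-19.3))
```

View pics/w3.png

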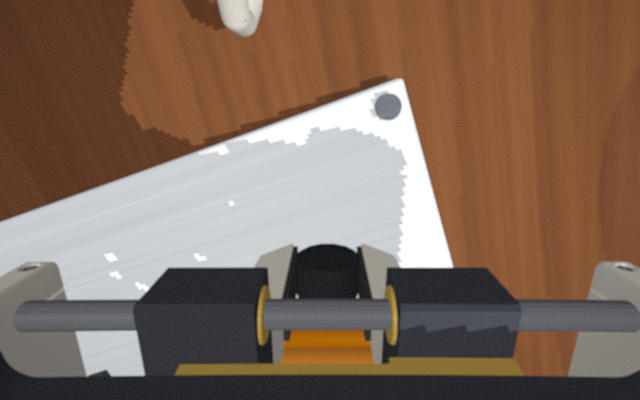

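The cap is held squarely between the pads at (328,275), opening 29.5 mm. Next I slide and turn the flask to just short of the stops.

Request:
{"api": "move_arm", "payload": {"deltas": [{"x":-0.003,"y":-0.01,"z":0,"wx":0,"wy":0,"wz":-3,"hand":0.2},{"x":-0.006,"y":-0.022,"z":0,"wx":0,"wy":0,"wz":-6,"hand":0.2},{"x":-0.01,"y":-0.034,"z":0,"wx":0,"wy":0,"wz":-9,"hand":0.2},{"x":-0.014,"y":-0.046,"z":0,"wx":0,"wy":0,"wz":-12,"hand":0.2},{"x":-0.018,"y":-0.058,"z":0,"wx":0,"wy":0,"wz":-15,"hand":0.2},{"x":-0.023,"y":-0.07,"z":0,"wx":0,"wy":0,"wz":-18,"hand":0.2},{"x":-0.028,"y":-0.082,"z":0,"wx":0,"wy":0,"wz":-19.3,"hand":0.2},{"x":-0.0315,"y":-0.09,"z":0,"wx":0,"wy":0,"wz":-19.3,"hand":0.2}]}}

```text
time: 5.3
tool_pos: [0.6419, -0.2282, 0.0149]
tool_rot: [3.141, -0.0, -1.466]
contact_force: [-3.9, -1.2, 4.5]
opening: 0.0292
```

```bash
python3 -c "
from h import *
s=monitor.observe();print(tpress(),s['opening'],s['contact_force'],s['torque'])
for n in('scene','wrist'): cv2.imwrite(f'pics/{n}4.png',viewer.read_camera(n)[:,:,::-1])
im=cv2.imread('pics/scene4.png');cv2.imwrite('pics/c4.png',cv2.resize(im[205:350,160:330],None,fx=4,fy=4,interpolation=cv2.INTER_CUBIC))"
```

```text
(array([  1.4, -82. ]), np.float64(0.0149), np.float64(0.001)) 0.02923640535219236 [-3.94393321 -1.23358281  4.45473194] [0.01675441 0.78667108 0.12742532]
```

View pics/c4.png

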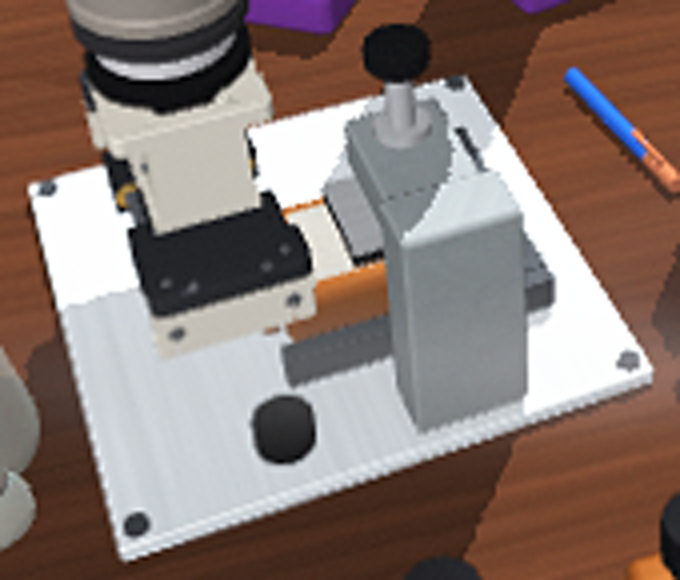

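The flask is nearly parallel to the stops and a few mm short of both. Next I slide it in +y until the force rises.

Request:
{"api": "move_arm", "payload": {"deltas": [{"x":-0.004,"y":0,"z":0,"wx":0,"wy":0,"wz":0,"hand":0.2},{"x":-0.008,"y":0,"z":0,"wx":0,"wy":0,"wz":0,"hand":0.2},{"x":-0.011,"y":0,"z":0,"wx":0,"wy":0,"wz":0,"hand":0.2},{"x":-0.012,"y":0,"z":0,"wx":0,"wy":0,"wz":0,"hand":0.2}]}}

```text
time: 5.9
tool_pos: [0.6408, -0.2162, 0.015]
tool_rot: [-3.141, -0.001, -1.466]
contact_force: [0.6, -3.7, 3.3]
opening: 0.0297
```

Request:
{"api": "move_arm", "payload": {"deltas": [{"x":-0.001,"y":0,"z":0,"wx":0,"wy":0,"wz":0,"hand":0.2},{"x":-0.002,"y":0,"z":0,"wx":0,"wy":0,"wz":0,"hand":0.2}]}}

```text
time: 6.15
tool_pos: [0.6406, -0.2145, 0.015]
tool_rot: [-3.141, -0.001, -1.466]
contact_force: [0.3, -3.7, 5.0]
opening: 0.0296
```

Request:
{"api": "move_arm", "payload": {"deltas": [{"x":-0.001,"y":0,"z":0,"wx":0,"wy":0,"wz":0,"hand":0.2},{"x":-0.002,"y":0,"z":0,"wx":0,"wy":0,"wz":0,"hand":0.2}]}}

```text
time: 6.4
tool_pos: [0.6405, -0.2126, 0.015]
tool_rot: [-3.141, -0.001, -1.466]
contact_force: [0.4, -7.6, 4.2]
opening: 0.0294
```

Request:
{"api": "move_arm", "payload": {"deltas": [{"x":0,"y":-0.003,"z":0,"wx":0,"wy":0,"wz":0,"hand":0.2},{"x":0,"y":-0.006,"z":0,"wx":0,"wy":0,"wz":0,"hand":0.2},{"x":0,"y":-0.007,"z":0,"wx":0,"wy":0,"wz":0,"hand":0.2}]}}

```text
time: 6.78
tool_pos: [0.6447, -0.213, 0.0148]
tool_rot: [3.136, -0.001, -1.465]
contact_force: [-11.2, -9.0, 10.2]
opening: 0.0298
```

Request:
{"api": "move_arm", "payload": {"deltas": [{"x":0,"y":-0.001,"z":0,"wx":0,"wy":0,"wz":0,"hand":0.2},{"x":0,"y":-0.002,"z":0,"wx":0,"wy":0,"wz":0,"hand":0.2}]}}

```text
time: 7.02
tool_pos: [0.6466, -0.2131, 0.0148]
tool_rot: [3.136, -0.001, -1.465]
contact_force: [-9.4, -11.2, 8.9]
opening: 0.0297
```

```bash
python3 -c "
from h import *
s=monitor.observe();print(tpress(),s['opening'],s['contact_force']@np.c_[np.r_[RP[:,0],0],np.r_[RP[:,1],0]],s['torque'])"
```

```text
(array([  7.7, -67.4]), np.float64(0.0148), np.float64(0.001)) 0.029675155432750826 [-10.50415154 -10.17470184] [-1.62271822  1.63243251  0.39948104]
```

Request:
{"api": "move_arm", "payload": {"deltas": [{"x":0,"y":-0.001,"z":0,"wx":0,"wy":0,"wz":0,"hand":0.2},{"x":0,"y":-0.002,"z":0,"wx":0,"wy":0,"wz":0,"hand":0.2},{"x":0,"y":-0.002,"z":0,"wx":0,"wy":0,"wz":0,"hand":0.2}]}}

```text
time: 7.4
tool_pos: [0.6489, -0.2131, 0.0148]
tool_rot: [3.137, -0.002, -1.466]
contact_force: [-8.5, -10.3, 8.3]
opening: 0.0296
```

```bash
python3 -c "
from h import *
s=monitor.observe();print(tpress(),s['contact_force']@np.c_[np.r_[RP[:,0],0],np.r_[RP[:,1],0]],s['torque'])
cv2.imwrite('pics/w5.png',viewer.read_camera('wrist')[:,:,::-1])
cv2.imwrite('pics/s5.png',viewer.read_camera('scene')[:,:,::-1])
im=cv2.imread('pics/s5.png');cv2.imwrite('pics/c5.png',cv2.resize(im[205:350,160:330],None,fx=4,fy=4,interpolation=cv2.INTER_CUBIC))"
```

```text
(array([  9.9, -67.7]), np.float64(0.0148), np.float64(0.001)) [-9.50588873 -9.39988553] [-1.58217668  1.46734062  0.42089039]
```

No rise in x yet, so it is only friction along the side stop. I'll ease y slightly and continue.

Request:
{"api": "move_arm", "payload": {"deltas": [{"x":0.001,"y":-0.001,"z":0,"wx":0,"wy":0,"wz":0,"hand":0.2},{"x":0.001,"y":-0.002,"z":0,"wx":0,"wy":0,"wz":0,"hand":0.2},{"x":0.001,"y":-0.002,"z":0,"wx":0,"wy":0,"wz":0,"hand":0.2}]}}

```text
time: 7.88
tool_pos: [0.6508, -0.2132, 0.0147]
tool_rot: [3.136, -0.001, -1.465]
contact_force: [-9.6, -8.6, 8.9]
opening: 0.0299
```

Request:
{"api": "move_arm", "payload": {"deltas": [{"x":0,"y":-0.001,"z":0,"wx":0,"wy":0,"wz":0,"hand":0.2},{"x":0,"y":-0.001,"z":0,"wx":0,"wy":0,"wz":0,"hand":0.2}]}}

```text
time: 8.12
tool_pos: [0.6518, -0.2133, 0.0147]
tool_rot: [3.136, -0.001, -1.465]
contact_force: [-8.5, -9.5, 9.4]
opening: 0.03
```

```bash
python3 -c "
from h import *
s=monitor.observe();print(tpress(),s['contact_force']@np.c_[np.r_[RP[:,0],0],np.r_[RP[:,1],0]],s['torque'])"
```

```text
(array([ 12.8, -68.2]), np.float64(0.0147), np.float64(0.002)) [-9.40800695 -8.53149851] [-1.32978048  1.58346574  0.4794086 ]
```

```bash
python3 -c "
from h import *
a=viewer.read_camera('scene')[:,:,::-1];b=viewer.read_camera('side')[:,:,::-1]
cv2.imwrite('pics/s6.png',a);cv2.imwrite('pics/d6.png',b)
A=cv2.resize(a[225:315,220:310],(540,540),interpolation=cv2.INTER_CUBIC);B=cv2.resize(b[170:240,285:375],(257*3,600),interpolation=cv2.INTER_CUBIC)
B=cv2.resize(b[170:240,290:380],(0,0),fx=6,fy=6,interpolation=cv2.INTER_CUBIC)[:, :]
A=cv2.resize(a[225:315,225:295],None,fx=4.66,fy=4.66,interpolation=cv2.INTER_CUBIC)
h=420;A=A[:h,:330];B=B[:h,:470]
cv2.imwrite('pics/m6.png',np.hstack([A,B[:h,:470]]));print(A.shape,B.shape)"
```

```text
Traceback (most recent call last):
ValueError: all the input array dimensions except for the concatenation axis must match exactly, but along dimension 0, the array at index 0 has size 419 and the array at index 1 has size 420
```

```bash
python3 -c "
import cv2,numpy as np
a=cv2.imread('pics/s6.png');b=cv2.imread('pics/d6.png')
A=cv2.resize(a[225:315,225:295],(327,420),interpolation=cv2.INTER_CUBIC);B=cv2.resize(b[165:235,292:370],(468,420),interpolation=cv2.INTER_CUBIC)
cv2.imwrite('pics/m6.png',np.hstack([A,B]))"
```

```text
(no output)
```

View pics/m6.png

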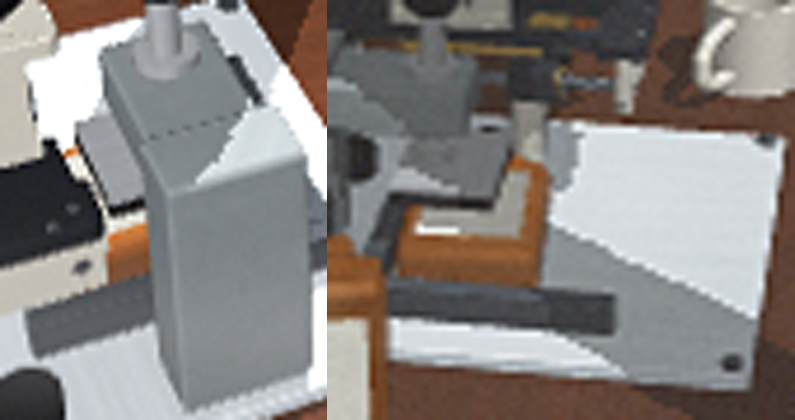

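```bash
python3 -c "
from h import *
p=viewer.camera_params('side');f=lambda u,v:(292+(u-327)/6,165+v/6)
for n,uv,z in(('stop end top face edge',(615,292),.03),('stop end outer top',(615,303),.03),('flask foot R top',(547,215),.046),('flask foot R @z30',(543,285),.03),('flask foot L top',(402,243),.046),('flask foot L@30',(400,275),.03)):
    print(n,((cast(p,[f(*uv)],z)[:,:2]-T)@RP*1e3).round(1))
for X in((-80,75,30),(50,75,30),(-28,75,30),(50,75,46),(-28,75,46)):
    w=np.r_[T+RP@np.array(X[:2])/1e3,X[2]/1e3];q=proj(p,[w])[0];print(X,((q-[292,165])*6+[327,0]).round())
"
```

```text
stop end top face edge [[-82.4  76. ]]
stop end outer top [[-83.8  87. ]]
flask foot R top [[-38.7  28. ]]
flask foot R @z30 [[-43.7  75. ]]
flask foot L top [[33.5 70.1]]
flask foot L@30 [[33.6 76.9]]
(-80, 75, 30) [611. 291.]
(50, 75, 30) [371. 271.]
(-28, 75, 30) [514. 283.]
(50, 75, 46) [370. 245.]
(-28, 75, 46) [514. 257.]
```

In the side view the foot lies at x -44…34, still about 15 mm short of the back stop, while the cap is at x ≈ 13. The foot stuck on the side stop and the flask yawed about +0.12 in the grip. I'll back off y, turn it back, then go to the back stop first.

Request:
{"api": "move_arm", "payload": {"deltas": [{"x":0.003,"y":0.002,"z":0,"wx":0,"wy":0,"wz":0,"hand":0.2},{"x":0.007,"y":0.004,"z":0,"wx":0,"wy":0,"wz":0,"hand":0.2},{"x":0.007,"y":0.004,"z":0,"wx":0,"wy":0,"wz":3.5,"hand":0.2},{"x":0.007,"y":0.004,"z":0,"wx":0,"wy":0,"wz":7,"hand":0.2},{"x":0.007,"y":0.003,"z":0,"wx":0,"wy":0,"wz":7,"hand":0.2}], "grip_force": 25}}

```text
time: 8.85
tool_pos: [0.6502, -0.2176, 0.0143]
tool_rot: [3.137, 0.002, -1.587]
contact_force: [-7.8, 2.5, 8.9]
opening: 0.03
```

```bash
cat >> h.py <<'E'
def foot(k):
    "flask foot right/left edge press x at z30,y75 from side camera orange mask"
    b=viewer.read_camera('side')[:,:,::-1].copy();cv2.imwrite(f'pics/d{k}.png',b);p=viewer.camera_params('side')
    m=cv2.inRange(cv2.cvtColor(b,cv2.COLOR_BGR2HSV),(5,140,50),(22,255,255));m[:,:296]=0;m[:,350:]=0;m[:180]=0;m[225:]=0
    for z in(.034,.04):
        y=75; w=np.c_[(T+np.array([[x,y] for x in np.arange(-70,55,.5)])/1e3@RP.T),np.full(250,z)]
        q=proj(p,w).round().astype(int);on=np.where(m[q[:,1],q[:,0]]>0)[0]
        print('foot x',(-70+on.min()*.5,-70+on.max()*.5) if len(on) else None)
def st():
    s=monitor.observe();print(tpress(s),round(s['opening'],4),(s['contact_force'][:2]@RP).round(1),s['contact_force'][2].round(1))
E
python3 -c "
from h import *
st();foot(7)"
```

```text
(array([ 10.8, -72.3]), np.float64(0.0143), np.float64(-0.12)) 0.03 [-7.5  3.3] 8.9
foot x (np.float64(-29.0), np.float64(54.5))
foot x (np.float64(-30.5), np.float64(48.0))
```

Request:
{"api": "move_arm", "payload": {"deltas": [{"x":0,"y":0,"z":-0.001,"wx":0,"wy":0,"wz":0,"hand":0.2},{"x":0,"y":0,"z":-0.001,"wx":0,"wy":0,"wz":0,"hand":0.2},{"x":-0.002,"y":0,"z":-0.001,"wx":0,"wy":0,"wz":0,"hand":0.2},{"x":-0.004,"y":0,"z":-0.001,"wx":0,"wy":0,"wz":0,"hand":0.2},{"x":-0.005,"y":0,"z":-0.001,"wx":0,"wy":0,"wz":0,"hand":0.2}]}}

```text
time: 9.52
tool_pos: [0.6502, -0.2159, 0.0148]
tool_rot: [3.138, -0.002, -1.587]
contact_force: [-6.8, -7.7, 1.9]
opening: 0.03
```

```bash
python3 -c "
from h import *
st();foot(8)"
```

```text
(array([ 10.9, -70.6]), np.float64(0.0148), np.float64(-0.121)) 0.03 [-7.5 -7. ] 1.9
foot x (np.float64(-32.0), np.float64(54.5))
foot x (np.float64(-29.0), np.float64(48.0))
```

The foot is at x ≈ -30…48 and both directions carry force. I'll release, rise, and take a clean look.

Request:
{"api": "move_arm", "payload": {"deltas": [{"x":0,"y":0,"z":0,"wx":0,"wy":0,"wz":0,"hand":0.55},{"x":0,"y":0,"z":0,"wx":0,"wy":0,"wz":0,"hand":0.55},{"x":0,"y":0,"z":0,"wx":0,"wy":0,"wz":0,"hand":0.55},{"x":0,"y":0,"z":-0.03,"wx":0,"wy":0,"wz":0,"hand":0.55},{"x":0.01,"y":0,"z":-0.08,"wx":0,"wy":0,"wz":0,"hand":0.55},{"x":0.03,"y":0,"z":-0.13,"wx":0,"wy":0,"wz":0,"hand":0.9},{"x":0.05,"y":0.04,"z":-0.17,"wx":0,"wy":0,"wz":-7,"hand":0.9},{"x":0.06,"y":0.06,"z":-0.17,"wx":0,"wy":0,"wz":-7,"hand":0.9}]}}

```text
time: 10.58
tool_pos: [0.5915, -0.2746, 0.1902]
tool_rot: [-3.135, -0.005, -1.465]
contact_force: [0.1, 0.3, -0.8]
opening: 0.0758
```

```bash
python3 -c "
from h import *
st();foot(9)
import pickle
pickle.dump(viewer.camera_params('wrist'),open('w9.pkl','wb'))
b=cv2.imread('pics/d9.png');w=viewer.read_camera('wrist')[:,:,::-1];cv2.imwrite('pics/w9.png',w)
B=cv2.resize(b[175:235,292:362],(420,360),interpolation=cv2.INTER_CUBIC)
W=cv2.resize(w[80:330,170:420],(360,360),interpolation=cv2.INTER_CUBIC)
cv2.imwrite('pics/m9.png',np.hstack([W,B]))"
```

```text
(array([ -53.5, -122.9]), np.float64(0.1902), np.float64(0.001)) 0.0758 [0.1 0.3] -0.8
foot x (np.float64(-29.0), np.float64(54.5))
foot x (np.float64(-30.5), np.float64(48.0))
```

View pics/m9.png

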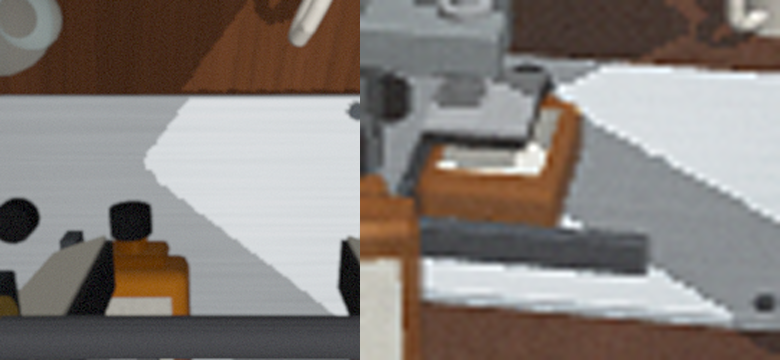

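Wrist crop: the cap's end is at (130,205) and the body's edge at x ≈ 188. Side crop: the foot is a few mm off the side stop, with a thin pale gap at (570,220). I'll push with closed fingers, first on the cap's end in +y and later on the front face in +x.

```bash
python3 -c "
from h import *
import pickle
p=pickle.load(open('w9.pkl','rb'));f=lambda u,v:(170+u*250/360,80+v*250/360)
for uv in((188,268),(188,312),(110,205),(152,205),(112,238),(152,238)): print(uv,((cast(p,[f(*uv)],.028)[:,:2]-T)@RP*1e3).round(1))
print(delta(10,-108,.016,0),delta(10,-90,.016,0))"
```

```text
(188, 268) [[-27.7 -35.3]]
(188, 312) [[-26.8   0.9]]
(110, 205) [[ 24.8 -83.7]]
(152, 205) [[ -4.  -83.7]]
(112, 238) [[ 25.2 -58.9]]
(152, 238) [[ -2.9 -58.9]]
(array([-0.0144, -0.0649,  0.171 ]), np.float64(-0.1)) (array([-0.0324, -0.0649,  0.171 ]), np.float64(-0.1))
```

Request:
{"api": "move_arm", "payload": {"deltas": [{"x":-0.007,"y":-0.03,"z":0.05,"wx":0,"wy":0,"wz":0,"hand":0},{"x":-0.01,"y":-0.065,"z":0.09,"wx":0,"wy":0,"wz":0,"hand":0},{"x":-0.01,"y":-0.065,"z":0.12,"wx":0,"wy":0,"wz":0,"hand":0},{"x":-0.01,"y":-0.065,"z":0.15,"wx":0,"wy":0,"wz":0,"hand":0},{"x":-0.01,"y":-0.065,"z":0.17,"wx":0,"wy":0,"wz":0,"hand":0},{"x":-0.014,"y":-0.065,"z":0.17,"wx":0,"wy":0,"wz":0,"hand":0},{"x":-0.02,"y":-0.065,"z":0.17,"wx":0,"wy":0,"wz":0,"hand":0},{"x":-0.025,"y":-0.065,"z":0.17,"wx":0,"wy":0,"wz":0,"hand":0}]}}

```text
time: 11.68
tool_pos: [0.654, -0.2411, 0.0175]
tool_rot: [-3.139, -0.001, -1.466]
contact_force: [-0.0, -0.5, -0.5]
opening: 0.0072
```

Request:
{"api": "move_arm", "payload": {"deltas": [{"x":-0.001,"y":0,"z":0,"wx":0,"wy":0,"wz":0,"hand":0},{"x":-0.003,"y":0,"z":0,"wx":0,"wy":0,"wz":0,"hand":0},{"x":-0.005,"y":0,"z":0,"wx":0,"wy":0,"wz":0,"hand":0},{"x":-0.006,"y":0,"z":0,"wx":0,"wy":0,"wz":0,"hand":0}]}}

```text
time: 12.18
tool_pos: [0.6528, -0.236, 0.0163]
tool_rot: [-3.14, -0.001, -1.466]
contact_force: [0.8, -3.6, 2.4]
opening: 0.0003
```

Request:
{"api": "move_arm", "payload": {"deltas": [{"x":-0.001,"y":0,"z":0,"wx":0,"wy":0,"wz":0,"hand":0},{"x":-0.002,"y":0,"z":0,"wx":0,"wy":0,"wz":0,"hand":0}]}}

```text
time: 12.42
tool_pos: [0.6524, -0.2334, 0.0158]
tool_rot: [-3.141, -0.0, -1.466]
contact_force: [-0.3, -2.6, 1.5]
opening: 0.0005
```

```bash
python3 -c "
from h import *
st()"
```

```text
(array([ 11.3, -88.3]), np.float64(0.0158), np.float64(0.001)) 0.0005 [-0.6 -2.6] 1.5
```

Contact with ~3 N sliding friction. I'll continue in 1 mm steps until it rises.

Request:
{"api": "move_arm", "payload": {"deltas": [{"x":-0.001,"y":0,"z":0,"wx":0,"wy":0,"wz":0,"hand":0},{"x":-0.002,"y":0,"z":0,"wx":0,"wy":0,"wz":0,"hand":0}]}}

```text
time: 12.68
tool_pos: [0.6526, -0.2333, 0.0159]
tool_rot: [-3.14, -0.003, -1.466]
contact_force: [2.2, -11.5, 0.2]
opening: 0.0005
```

Request:
{"api": "move_arm", "payload": {"deltas": [{"x":-0.001,"y":0,"z":0,"wx":0,"wy":0,"wz":0,"hand":0},{"x":-0.001,"y":0,"z":0,"wx":0,"wy":0,"wz":0,"hand":0}]}}

```text
time: 12.92
tool_pos: [0.6526, -0.2333, 0.0161]
tool_rot: [-3.14, -0.005, -1.467]
contact_force: [2.1, -12.2, -0.9]
opening: 0.0004
```

Request:
{"api": "move_arm", "payload": {"deltas": [{"x":-0.001,"y":0,"z":0,"wx":0,"wy":0,"wz":0,"hand":0},{"x":-0.001,"y":0,"z":0,"wx":0,"wy":0,"wz":0,"hand":0}]}}

```text
time: 13.18
tool_pos: [0.6526, -0.2333, 0.0163]
tool_rot: [-3.139, -0.006, -1.467]
contact_force: [1.6, -15.3, -1.0]
opening: 0.0004
```

```bash
python3 -c "
from h import *
st()"
```

```text
(array([ 11.5, -88.2]), np.float64(0.0163), np.float64(0.0)) 0.0004 [ -0.  -15.4] -1.0
```

It is seated against the side stop (stiff at 15 N). Now I back off, rise, and turn −270° so the gripper body is narrow towards the head and the camera is away from the press.

Request:
{"api": "move_arm", "payload": {"deltas": [{"x":0.006,"y":0,"z":0,"wx":0,"wy":0,"wz":0,"hand":0},{"x":0.012,"y":0,"z":-0.02,"wx":0,"wy":0,"wz":0,"hand":0},{"x":0.014,"y":0.02,"z":-0.07,"wx":0,"wy":0,"wz":0,"hand":0},{"x":0.014,"y":0.05,"z":-0.12,"wx":0,"wy":0,"wz":0,"hand":0},{"x":0.0,"y":0.08,"z":-0.17,"wx":0,"wy":0,"wz":-10,"hand":0},{"x":-0.02,"y":0.1,"z":-0.19,"wx":0,"wy":0,"wz":-20,"hand":0},{"x":-0.04,"y":0.1,"z":-0.19,"wx":0,"wy":0,"wz":-30,"hand":0},{"x":-0.06,"y":0.1,"z":-0.19,"wx":0,"wy":0,"wz":-40,"hand":0}]}}

```text
time: 14.18
tool_pos: [0.5455, -0.1786, 0.2058]
tool_rot: [-3.141, 0.001, -0.762]
contact_force: [0.3, -0.3, -0.1]
opening: 0.0002
```

Request:
{"api": "move_arm", "payload": {"deltas": [{"x":0,"y":0,"z":0,"wx":0,"wy":0,"wz":-10.5,"hand":0},{"x":0,"y":0,"z":0,"wx":0,"wy":0,"wz":-21,"hand":0},{"x":0,"y":0,"z":0,"wx":0,"wy":0,"wz":-31.5,"hand":0},{"x":0,"y":0,"z":0,"wx":0,"wy":0,"wz":-42,"hand":0},{"x":0,"y":0,"z":0,"wx":0,"wy":0,"wz":-52.5,"hand":0},{"x":0,"y":0,"z":0,"wx":0,"wy":0,"wz":-63,"hand":0},{"x":0,"y":0,"z":0,"wx":0,"wy":0,"wz":-73.5,"hand":0},{"x":0,"y":0,"z":0,"wx":0,"wy":0,"wz":-84,"hand":0}]}}

```text
time: 15.18
tool_pos: [0.5457, -0.179, 0.2051]
tool_rot: [-3.139, -0.0, 0.705]
contact_force: [0.5, 0.2, 0.6]
opening: 0.0008
```

Request:
{"api": "move_arm", "payload": {"deltas": [{"x":0,"y":0,"z":0,"wx":0,"wy":0,"wz":-10.5,"hand":0},{"x":0,"y":0,"z":0,"wx":0,"wy":0,"wz":-21,"hand":0},{"x":0,"y":0,"z":0,"wx":0,"wy":0,"wz":-31.5,"hand":0},{"x":0,"y":0,"z":0,"wx":0,"wy":0,"wz":-42,"hand":0},{"x":0,"y":0,"z":0,"wx":0,"wy":0,"wz":-52.5,"hand":0},{"x":0,"y":0,"z":0,"wx":0,"wy":0,"wz":-63,"hand":0},{"x":0,"y":0,"z":0,"wx":0,"wy":0,"wz":-73.5,"hand":0},{"x":0,"y":0,"z":0,"wx":0,"wy":0,"wz":-84,"hand":0}]}}

```text
time: 16.18
tool_pos: [0.5457, -0.179, 0.2051]
tool_rot: [-3.141, -0.003, 2.171]
contact_force: [-0.4, -0.6, 0.2]
opening: 0.0004
```

```bash
python3 -c "
from h import *
st();print(monitor.observe()['qpos'].round(2),delta(-75,18,.2,-np.pi/2))
p=viewer.camera_params('side')
ps=viewer.camera_params('scene')
print('flask_a cap top',((cast(ps,[(351,212)],.152)[:,:2]-T)@RP*1e3).round(0))"
```

```text
(array([-89.2, -23. ]), np.float64(0.2051), np.float64(3.638)) 0.0004 [-0.4 -0.5] 0.2
[-0.45  0.45  1.42  0.    1.28 -1.05] (array([0.0293, 0.032 , 0.0051]), np.float64(-61.6))
flask_a cap top [[ 56. 208.]]
```

Request:
{"api": "move_arm", "payload": {"deltas": [{"x":0.005,"y":0.005,"z":0.02,"wx":0,"wy":0,"wz":-10.4,"hand":0},{"x":0.01,"y":0.01,"z":0.04,"wx":0,"wy":0,"wz":-20.8,"hand":0},{"x":0.015,"y":0.015,"z":0.06,"wx":0,"wy":0,"wz":-31.2,"hand":0},{"x":0.02,"y":0.02,"z":0.08,"wx":0,"wy":0,"wz":-41.6,"hand":0},{"x":0.025,"y":0.026,"z":0.1,"wx":0,"wy":0,"wz":-52,"hand":0},{"x":0.0293,"y":0.032,"z":0.13,"wx":0,"wy":0,"wz":-61.6,"hand":0},{"x":0.0293,"y":0.032,"z":0.16,"wx":0,"wy":0,"wz":-61.6,"hand":0},{"x":0.0293,"y":0.032,"z":0.183,"wx":0,"wy":0,"wz":-61.6,"hand":0}]}}

```text
time: 17.18
tool_pos: [0.5553, -0.1366, 0.0209]
tool_rot: [3.139, -0.003, -3.043]
contact_force: [-0.1, -0.1, 0.5]
opening: 0.0005
```

Request:
{"api": "move_arm", "payload": {"deltas": [{"x":-0.008,"y":0,"z":0,"wx":0,"wy":0,"wz":0,"hand":0},{"x":-0.016,"y":0,"z":0,"wx":0,"wy":0,"wz":0,"hand":0},{"x":-0.024,"y":0,"z":0,"wx":0,"wy":0,"wz":0,"hand":0},{"x":-0.03,"y":0,"z":0,"wx":0,"wy":0,"wz":0,"hand":0},{"x":-0.033,"y":0,"z":0,"wx":0,"wy":0,"wz":0,"hand":0}]}}

```text
time: 17.8
tool_pos: [0.5897, -0.1347, 0.0231]
tool_rot: [-3.141, 0.001, -3.044]
contact_force: [-0.2, -0.0, 0.3]
opening: 0.0003
```

```bash
python3 -c "
from h import *
st()"
```

```text
(array([-40.8,  16.5]), np.float64(0.0231), np.float64(-1.577)) 0.0003 [-0.2 -0. ] 0.3
```

Request:
{"api": "move_arm", "payload": {"deltas": [{"x":-0.0015,"y":0,"z":0.001,"wx":0,"wy":0,"wz":0,"hand":0},{"x":-0.003,"y":0,"z":0.002,"wx":0,"wy":0,"wz":0,"hand":0},{"x":-0.004,"y":0,"z":0.002,"wx":0,"wy":0,"wz":0,"hand":0}]}}

```text
time: 18.18
tool_pos: [0.5909, -0.1343, 0.0204]
tool_rot: [3.141, -0.005, -3.043]
contact_force: [-9.7, -2.0, 6.1]
opening: 0.0002
```

Request:
{"api": "move_arm", "payload": {"deltas": [{"x":-0.001,"y":0,"z":0,"wx":0,"wy":0,"wz":0,"hand":0},{"x":-0.002,"y":0,"z":0,"wx":0,"wy":0,"wz":0,"hand":0}]}}

```text
time: 18.42
tool_pos: [0.5909, -0.1343, 0.0204]
tool_rot: [3.14, -0.009, -3.043]
contact_force: [-16.8, -2.8, 11.7]
opening: 0.0004
```

```bash
python3 -c "
from h import *
st()"
```

```text
(array([-39.6,  16.7]), np.float64(0.0204), np.float64(-1.577)) 0.0004 [-17.  -1.] 11.7
```

Stiff at 17 N without motion, so it is against the back stop. The offsets (-2.1, -1.7 mm) match in both axes and point to a small shift of my press frame. I'll back off and check from above, and triangulate the knob.

Request:
{"api": "move_arm", "payload": {"deltas": [{"x":0.006,"y":0,"z":0,"wx":0,"wy":0,"wz":0,"hand":0},{"x":0.015,"y":0,"z":0,"wx":0,"wy":0,"wz":0,"hand":0},{"x":0.03,"y":0,"z":-0.03,"wx":0,"wy":0,"wz":0,"hand":0},{"x":0.05,"y":0,"z":-0.08,"wx":0,"wy":0,"wz":0,"hand":0},{"x":0.06,"y":0,"z":-0.13,"wx":0,"wy":0,"wz":0,"hand":0},{"x":0.07,"y":0,"z":-0.18,"wx":0,"wy":0,"wz":0,"hand":0},{"x":0.07,"y":0,"z":-0.2,"wx":0,"wy":0,"wz":0,"hand":0},{"x":0.07,"y":0,"z":-0.2,"wx":0,"wy":0,"wz":0,"hand":0}]}}

```text
time: 19.42
tool_pos: [0.526, -0.1413, 0.2223]
tool_rot: [-3.14, 0.004, -3.044]
contact_force: [-0.3, 0.8, 0.8]
opening: 0.0004
```

```bash
python3 -c "
from h import *
st();foot(11)
ims={};
for n,box in(('scene',(245,205,275,235)),('side',(296,150,322,182))):
    b=viewer.read_camera(n)[:,:,::-1].copy();cv2.imwrite(f'pics/{n}11.png',b);p=viewer.camera_params(n)
    x0,y0,x1,y1=box;m=np.zeros(b.shape[:2],np.uint8);m[y0:y1,x0:x1]=(b.max(2)<50)[y0:y1,x0:x1]*255
    k,l,s,c=cv2.connectedComponentsWithStats(m);i=1+s[1:,4].argmax();print(n,s[i],c[i]);ims[n]=(p,c[i])
pr=[np.c_[p['R'],p['t']] for p,_ in ims.values()];q=[cv2.undistortPoints(c.reshape(1,1,2),p['camera_matrix'],D(p)).reshape(2,1) for p,c in ims.values()]
X=cv2.triangulatePoints(*pr,*q);X=(X[:3]/X[3]).ravel();print('knob mid',X,(X[:2]-T)@RP*1e3)
b=cv2.imread('pics/side11.png');a=cv2.imread('pics/scene11.png')
w=viewer.read_camera('wrist')[:,:,::-1];cv2.imwrite('pics/w11.png',w)
B=cv2.resize(b[150:230,285:365],(400,400),interpolation=cv2.INTER_CUBIC);A=cv2.resize(a[205:305,195:295],(400,400),interpolation=cv2.INTER_CUBIC)
cv2.imwrite('pics/m11.png',np.hstack([A,B]))"
```

```text
(array([-104.9,   16.5]), np.float64(0.2223), np.float64(-1.577)) 0.0004 [-0.2  0.8] 0.8
foot x (np.float64(-29.0), np.float64(54.5))
foot x (np.float64(-30.5), np.float64(48.0))
scene [251 211  17  15 205] [258.92195122 217.78536585]
side [305 162   9   6  19] [308.52631579 164.89473684]
knob mid [ 0.65564594 -0.12199478  0.16975166] [26.09327    22.21644294]
```

View pics/m11.png

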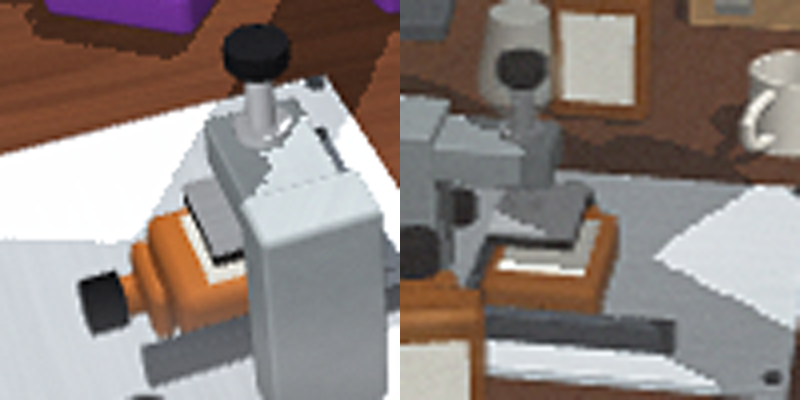

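Scene crop: the flask's long side meets the back stop bar at (180,335)–(250,315). Side crop: the foot is against the side stop at (500–605,310) and the label edges are parallel to the stops. The knob triangulates to press (26,22), z_mid 0.170, which fits the nominal (28,20,0.171). One numeric check of the cap, then the move to the knob.

```bash
python3 -c "
from h import *
a=cv2.imread('pics/scene11.png');p=viewer.camera_params('scene')
m=np.zeros(a.shape[:2],np.uint8);m[268:293,210:230]=(a.max(2)<70)[268:293,210:230]*255
k,l,s,c=cv2.connectedComponentsWithStats(m);i=1+s[1:,4].argmax();print(s[i],c[i],((cast(p,[c[i]],.028)[:,:2]-T)@RP*1e3).round(1),'home 11,-67.5')
print(delta(27,20.5,.19,-np.pi/2))"
```

```text
[215 273  12  15 131] [220.57251908 280.03816794] [[  9.8 -66.5]] home 11,-67.5
(array([-0.1331,  0.004 ,  0.0288]), np.float64(-0.4))
```

The cap reads (9.8, -66.5) against home (11, -67.5), so the flask is home. Now to the knob.

Request:
{"api": "move_arm", "payload": {"deltas": [{"x":-0.045,"y":0.001,"z":0,"wx":0,"wy":0,"wz":0,"hand":0},{"x":-0.09,"y":0.002,"z":0,"wx":0,"wy":0,"wz":0,"hand":0},{"x":-0.12,"y":0.004,"z":0,"wx":0,"wy":0,"wz":0,"hand":0},{"x":-0.133,"y":0.004,"z":0.01,"wx":0,"wy":0,"wz":0,"hand":0},{"x":-0.133,"y":0.004,"z":0.025,"wx":0,"wy":0,"wz":0,"hand":0},{"x":-0.133,"y":0.004,"z":0.036,"wx":0,"wy":0,"wz":0,"hand":0},{"x":-0.133,"y":0.004,"z":0.042,"wx":0,"wy":0,"wz":0,"hand":0},{"x":-0.133,"y":0.004,"z":0.044,"wx":0,"wy":0,"wz":0,"hand":0}]}}

```text
time: 20.62
tool_pos: [0.6567, -0.1242, 0.1772]
tool_rot: [-3.141, -0.0, -3.044]
contact_force: [-1.2, 0.1, 4.1]
opening: 0.0003
```

```bash
python3 -c "
from h import *
st()"
```

```text
(array([26.9, 19.9]), np.float64(0.1772), np.float64(-1.577)) 0.0003 [-1.2  0.2] 4.1
```

Contact with 4.1 N at z 0.177, as expected. Pressing down in steps.

Request:
{"api": "move_arm", "payload": {"deltas": [{"x":0,"y":0,"z":0.003,"wx":0,"wy":0,"wz":0,"hand":0},{"x":0,"y":0,"z":0.006,"wx":0,"wy":0,"wz":0,"hand":0},{"x":0,"y":0,"z":0.009,"wx":0,"wy":0,"wz":0,"hand":0},{"x":0,"y":0,"z":0.012,"wx":0,"wy":0,"wz":0,"hand":0},{"x":0,"y":0,"z":0.014,"wx":0,"wy":0,"wz":0,"hand":0},{"x":0,"y":0,"z":0.016,"wx":0,"wy":0,"wz":0,"hand":0},{"x":0,"y":0,"z":0.018,"wx":0,"wy":0,"wz":0,"hand":0},{"x":0,"y":0,"z":0.018,"wx":0,"wy":0,"wz":0,"hand":0}]}}

```text
time: 21.62
tool_pos: [0.6574, -0.1243, 0.1597]
tool_rot: [-3.141, 0.001, -3.044]
contact_force: [-5.4, -0.5, 10.4]
opening: 0.0001
```

Request:
{"api": "move_arm", "payload": {"deltas": [{"x":0,"y":0,"z":0.002,"wx":0,"wy":0,"wz":0,"hand":0},{"x":0,"y":0,"z":0.004,"wx":0,"wy":0,"wz":0,"hand":0},{"x":0,"y":0,"z":0.0055,"wx":0,"wy":0,"wz":0,"hand":0},{"x":0,"y":0,"z":0.0055,"wx":0,"wy":0,"wz":0,"hand":0},{"x":0,"y":0,"z":0.0055,"wx":0,"wy":0,"wz":0,"hand":0}]}}

```text
time: 22.25
tool_pos: [0.6575, -0.1243, 0.1554]
tool_rot: [-3.14, 0.002, -3.044]
contact_force: [-7.5, -0.5, 15.2]
opening: 0.0004
```

```bash
python3 -c "
from h import *
st()
a=viewer.read_camera('scene')[:,:,::-1].copy();cv2.imwrite('pics/scene12.png',a);b=viewer.read_camera('side')[:,:,::-1].copy();p=viewer.camera_params('scene')
m=np.zeros(a.shape[:2],np.uint8);m[268:293,210:230]=(a.max(2)<70)[268:293,210:230]*255
k,l,s,c=cv2.connectedComponentsWithStats(m);i=1+s[1:,4].argmax();print(s[i],c[i],((cast(p,[c[i]],.028)[:,:2]-T)@RP*1e3).round(1))
B=cv2.resize(b[150:230,285:365],(400,400),interpolation=cv2.INTER_CUBIC);A=cv2.resize(a[205:305,195:295],(400,400),interpolation=cv2.INTER_CUBIC)
cv2.imwrite('pics/m12.png',np.hstack([A,B]));st()"
```

```text
(array([27.7, 19.8]), np.float64(0.1554), np.float64(-1.577)) 0.0004 [-7.5  0.3] 15.2
[215 273  12  15 126] [220.76190476 280.15079365] [[ 10.3 -66.3]]
(array([27.7, 19.8]), np.float64(0.1554), np.float64(-1.577)) 0.0004 [-6.9  0.2] 15.6
```

View pics/m12.png

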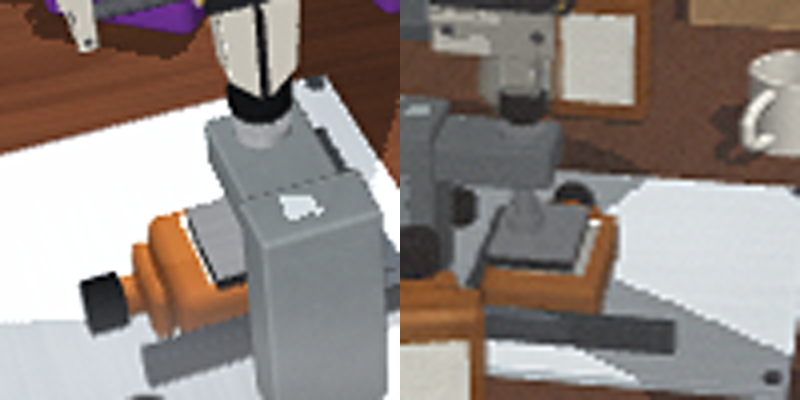

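The pad lies flat on the label, the flask hasn't moved (cap at (10.3, -66.3)), the knob is 24.6 mm down and the wrist reads about 15.4 N. That puts about 9 N on the label, so I'm handing in.

```bash
python3 -c "
from h import *
print(robot.hand_in());st()"
```

```text
the job is handed in; nothing more can be done
None
the job is handed in; nothing more can be done
```

I pushed the flask home and handed the job in at about 22 s with the closed fingers still holding the knob down.

**How it went:** I slid the flask across by its cap. On the first try the foot stuck on the side stop and the flask turned by about 0.12 rad, so I turned it back and released it. I then seated it with closed-finger pushes: 15 N on the cap end towards the side stop, then 17 N on the front face towards the back stop. It did not move further in either push.

**Last checks before handing in:**
- **Flask:** its cap centre read (10.3, -66.3) mm in the press frame, against (11, -67.5) at home. The final pictures show the foot and long side on the stops and the pad flat on the label.
- **Knob:** its top was at z ≈ 0.155 m, so 24.6 mm down, with about 15.4 N on the wrist. By the given spring rates that is roughly 9 N on the label.
- **Bystanders:** I saw none moved in the pictures, but I did not measure their positions.

**What disagreed:**
- The press position differed by 2–4 mm between camera fits, so I relied on contact with the stops for the final position.
- One hand-picked reading of the foot edge was several mm off what the masks and the contact showed, and I put it down to pixel resolution.
- A sideways force of about 7 N remained on the knob while pressing.

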